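# Open the thermal cycler after its run

### The job

The run has finished: open the thermal cycler for unloading. Slide the lid lock aside to free the clamp lever, swing the lever up and right over to the back, then slide the cover all the way back so that the tray of tubes lies open. Move the cover gently, without letting it slam, do not touch the tubes, leave everything else on the bench as it is, and let go of the machine.

Things in the scene. Friction and masses are not known exactly. Their poses are not given: they have to be found in the camera images.
- cycler: thermal cycler: white bench-top housing 400 deep (its x) x 260 wide (its y) mm, fixed on the bench. Origin: centre of its underside. Its x axis points from its sloping control panel (front, towards the robot) to its rear, y to its left, z up; yaw varies. Flat deck at z = 125 mm behind x = -125; the panel slopes down before it. Positions of its parts below are in this frame.
- lock_slide (a joint): lid lock (m): a flat steel slide 70 x 70 x 6 mm with an upright black thumb grip, in a guide on the cover's top. Slides to the machine's left (+y) from 0 (locked) to 0.036 (free, at its stop); starts at 0 to 0.005; stays where left (friction 2 N). Its front lip lies over a tongue on the lever's bar: the lever cannot rise until the slide has moved 0.028.
- lock_grip (a point): centre of the top of the lid lock's thumb grip, which stands 26 mm up from the slide's flat top and is 32 (x) x 16 (y) mm; push its -y side. The slide's flat top reaches 35 mm to each side in y, and from 51 mm before to 19 mm behind this point in x. Locked, cover shut: x = -49, y = 20, z = 238.5 mm. Moves with slide and cover.
- clamp_lever (a joint): clamp lever (rad): a dark U-shaped yoke pivoted on the cover's two sides, with a round black bar across it. 0: clamped, arms forward and 25 degrees above level. Grows as the bar swings up and over to the rear, to 1.6 at its stop (27 degrees past vertical). Pushing the bar rearwards takes 3 to 8 N; short of vertical it may sink back. Its claws hold the cover until about 1.25.
- lever_bar (a point): centre of the lever's round bar: 16 mm diameter, 214 mm long along the machine's y, 95 mm from the pivot line. Clamped, cover shut: x = -126, y = 0, z = 202 mm, 8 mm before the cover; a flat tongue 24 mm wide reaches 42 mm rearwards from its middle. Straight up it is at z = 257 mm; at its rear stop 43 mm behind the pivot line, at z = 247 mm.
- lever_pivot (a point): middle of the lever's pivot line (along the machine's y), fixed in the cover: with the cover shut at x = -40, y = 0, z = 162 mm; moves with the cover.
- cover (a joint): travel of the sliding cover (m): 0 shut over the sample block, 0.125 fully back against its stop. Slides along the machine's x to the rear; stays where left (friction 5 N plus damping of 12 N per m/s). The lever's claws hold it, but for 3 mm of play, until the lever is swung over.
- cover_front (a point): centre of the cover's flat upright front face, 190 mm wide (y), from z = 128 to 195 mm; the cover is a grey box 140 mm long (x). Shut: x = -110, y = 0, z = 161.5 mm; moves with the cover. Push here to slide it back.
- tube_tray: tray of capped white strip tubes in the sample block, 82 (x) x 124 (y) mm, centred at x = -42, y = 0; the caps reach z = 134 mm. Hidden until the cover goes back. Origin: centre of its underside.
- tube_rack: bystander: white two-deck rack of small tubes, 110 x 60 x 53 mm, beside the cycler; origin under its centre
- tip_box: bystander: grey box with clear lid, 124 x 84 x 82 mm, beside the cycler; origin under its centre
- cartridge_a: bystander: white test cartridge, 46 x 36 x 70 mm, standing; origin under its centre
- cartridge_b: bystander: white test cartridge like the other; origin under its centre
- scanner: bystander: black hand-held barcode scanner lying flat, 230 x 70 x 57 mm; origin on the bench near its middle
- pipette: bystander: white pipette lying flat, 245 mm long, 24 mm high; origin on the bench near its middle
- spray_bottle: bystander: white bottle, 68 mm diameter, 190 mm high; origin under its centre

How it is judged:
On the way, in this order (a step that is already met when the one before it is completed fails the run):
1. the lid lock is slid clear of the lever's tongue, with the lever still down (value of joint lock_slide above 0.029 m and value of joint clamp_lever below 0.15 rad), for 0.1 s.
2. the clamp lever is swung over to the back, with the cover still over the block (value of joint clamp_lever above 1.3 rad and value of joint cover below 0.06 m), for 0.05 s.
3. the cover is fully back (value of joint cover above 0.117 m), for 0.2 s.
At the end, for the whole second after the job is handed in: Lid lock slid free (at least 29 of its 36 mm), clamp lever swung over to the back (at least 1.3 of 1.6 rad), cover fully back (within 8 mm of its stop), all at rest and let go (value of joint lock_slide above 0.029 m and value of joint clamp_lever above 1.3 rad and value of joint cover above 0.117 m and velocity of joint cover below 0.01 m/s and velocity of joint clamp_lever between -0.1 and 0.1 rad/s); the robot touches nothing.
It fails at once if the cover is slammed (faster than 0.35 m/s) (velocity of joint cover above 0.35 m/s).
It fails at once if the tubes are touched (more than 1 N) (contact force between tube_tray and anything else above 1 N).
It fails at once if something else on the bench is moved more than 15 mm (distance of any of tube_rack, tip_box, cartridge_a, cartridge_b, scanner, pipette, spray_bottle from where it was at the start of the episode above 0.015 m).
It fails at once if something else on the bench is tipped (more than 0.3 rad) (angle between any of tube_rack, tip_box, cartridge_a, cartridge_b, scanner, pipette, spray_bottle's own z axis and vertical above 0.3 rad).
It also fails if it takes over 51 s, if anything falls off the work surface, if the arm or the gripper's body presses on something with over 40 N, if the wrist force passes 120 N, or if a joint passes its speed limit or range.

### The arm

A 6-joint arm with a two-finger parallel gripper is mounted at the origin on the work surface. World frame = base frame: x ahead of the robot, y to its left, z up, the work surface at z = 0. Lengths are in m, angles in rad, forces in N, time in s.
With the tool pointing down it reaches from about 0.3 to 0.775 m from the base axis. Payload 14.6 kg.
Tool frame: the origin (TCP) lies on the centre line of the jaws, within the pads' length; the fingertips stand 25 mm ahead of it and the grasp point (between the pads) lies 6 mm ahead of it (ctrl.tip_reach is the distance from the TCP to the fingertips, in m); z points along the fingers, y is the line along which they close (so a half turn about z gives the same grasp; the last joint's range is limited). The gripper opens to 94 mm and grips with 3 to 60 N. Pads are 16 mm wide; open, the fingers measure 119 mm over their backs; the gripper's body (75 mm by 177 mm) begins 78 mm behind the grasp point.
Start: joints at [1.092, 0.3, 1.521, -0, 1.321, -0.067], TCP at [0.22, 0.504, 0.23] pointing down, gripper open.
Joint ranges: [-3.03, 3.03], [-0.79, 2.21], [0.23, 2.52], [-1.04, 4.18], [0, 3.07], [-2.55, 2.55]. Speed limits (rad/s): [2.22, 2.22, 2.57, 3.14, 3.14, 3.14].

### API

Orientations are given as [roll, pitch, yaw] about the fixed x, y, z axes, in that order (R = Rz(yaw) Ry(pitch) Rx(roll)).
In Python, from station import ctrl gives the robot as it stands. The module is installed in compiled form; this text tells all that it offers.
- The arm moves only by the tool apply_moves, never from a script. Its argument "deltas" is a list of rows, each a list of 7 numbers: the closure in counts, from 0 (fully open) to 255 (shut), then the shift along the world's x, y, z in cm, then the turn, a rotation vector about the world's x, y, z in rad. In form: [[jaw, tx, ty, tz, ax, ay, az], ...]. A call has 1 to 10 rows; each row shifts and turns the commanded pose from where the row before left it; what a row does not reach is not made up. A row lasts 1/10 s, in which the tool goes at most 50 mm and 8.59 degrees, less where a joint would pass 70% of its speed; a pose out of reach is approached as far as the arm can. A call with a gripper value outside its range is refused whole. The fingers move at their own pace and stop on an object; "grip_force" is the grip in N (left out, the last holds). Time passes only in rows, so rows that do not move let the fingers close. It gives the time, the measured TCP pose, the force, the opening and the grip force at its end, in the units of the state.
- ctrl.get_obs(): the state, without advancing time (a new reading comes with each control period).
- ctrl.camera(name): name is "scene" or "top" or "wrist"; returns a dict with "img" (480x640x3 uint8, red, green, blue), "K" (3x3 intrinsics, pixels), "k1" (the pictures are not rectified: a ray, as slopes to the right and down, at radius r is drawn at 1 + k1 r^2 times it, then the intrinsics apply), "pose" (4x4, takes a point from camera to world coordinates); the wrist camera has in their place "hand_eye" (4x4, takes a point from camera to tool coordinates, whose origin is the TCP and whose axes are the flange's). Camera axes: x right, y up, looking along -z (the intrinsics and any distortion apply to the point x, -y, -z); pixel columns grow to the right and rows downward; lengths in m; the calibration is good to about 2 mm. A picture is of the moment at which its call begins: read the wrist's pose just before it. There is no depth.
- ctrl.hand_in(): hands the job in; it is judged then, once.
The state is a dict: "time_s": time; "qpos": joint angles; "joint_vel": joint speeds; "tau": joint torques, N m; "ee_pos": TCP position; "eef_rot": TCP orientation; "force": force on the tool from outside, world axes, zero at the start; "moment": the same for the moment, N m; "grip_width": finger opening in m; "grip_force": force on a finger pad.
Only numpy, scipy, OpenCV 4.12 (cv2) and the standard library are available. Lean on these libraries where they do the work, as an engineer would, in place of code of your own. Each camera call takes 0.05 s, during which the arm holds its last target. There are 200 camera calls.

## Working session

There is one attempt and no reset: what is moved stays moved. The work goes in short steps, Python scripts to look and compute and a tool call to move; the robot and the scene stay as the last step left them, time stands still between calls to the robot, and variables do not carry over. Pictures are saved under pics/ and viewed, at most 10 in all, crops included, and the job is handed in when it is done.

Besides the shell and the picture viewer there is one more tool, called after ">>>" as a command line: name --pt "numbers of a row" for each row, then --argument value for the rest. apply_moves: Moves the arm, as the interface text tells. Its arguments: {"type":"object","properties":{"deltas":{"type":"array"},"grip_force":{"type":"number"}},"required":["deltas"]}

```bash
mkdir -p pics
python3 - <<'E'
from station import ctrl
import cv2,json,numpy as np
for n in("scene","top"):
    c=ctrl.camera(n); cv2.imwrite(f"pics/{n}0.png",c["img"][:,:,::-1])
    np.savez(f"{n}0.npz",**{k:c[k] for k in("img","K","k1","pose")}); print(n,c["K"].tolist(),c["k1"],c["pose"].round(3).tolist())
o=ctrl.get_obs(); print(o["ee_pos"],o["eef_rot"],o["time_s"],ctrl.tip_reach)
E
```

```text
scene [[453.33784699371694, 0.0, 316.2902841698095], [0.0, 453.33784699371694, 244.10153355465908], [0.0, 0.0, 1.0]] -0.0021885979286994815 [[0.17, -0.804, 0.57, 1.124], [0.985, 0.144, -0.09, -0.061], [-0.01, 0.577, 0.817, 1.059], [0.0, 0.0, 0.0, 1.0]]
top [[541.0157465620484, 0.0, 330.3951436848255], [0.0, 541.0157465620484, 242.66377096653878], [0.0, 0.0, 1.0]] -0.05475356236630151 [[-0.016, 0.996, -0.089, 0.386], [-1.0, -0.016, 0.008, 0.052], [0.006, 0.089, 0.996, 1.499], [0.0, 0.0, 0.0, 1.0]]
[0.22004992 0.50382448 0.22994071] [-3.14054148e+00 -6.56978442e-05  2.72979750e+00] 0.1 0.025
```

View pics/top0.png

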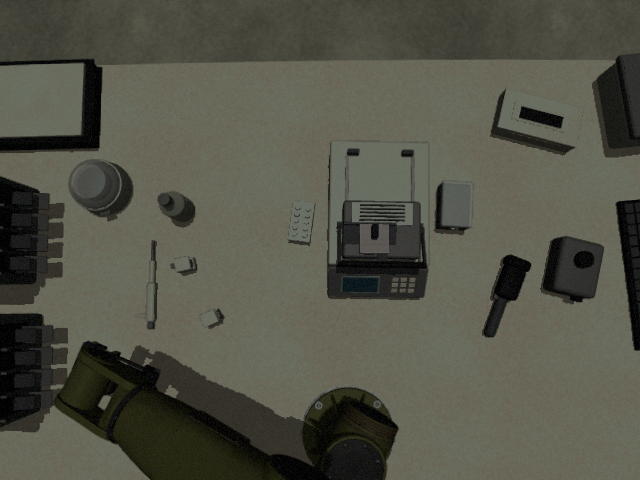

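View pics/scene0.png

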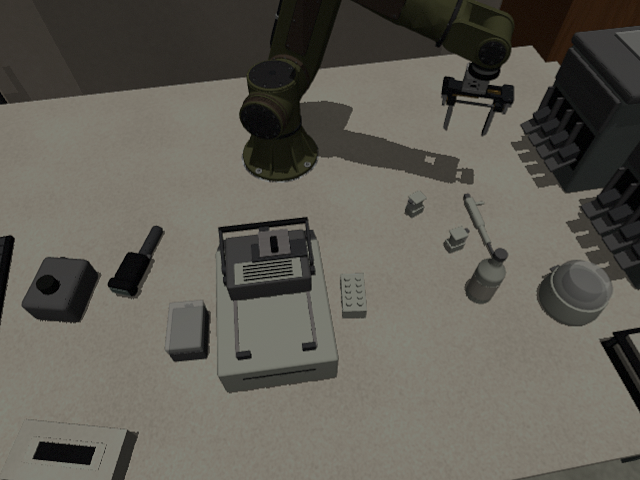

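The top view shows the cycler at about (380,220), with its control panel facing the robot and yaw near 0. The rear deck corners are near (331,142) and (429,143), and the lock grip is near (375,232). I'll enlarge it for exact pixels.

```bash
python3 - <<'E'
import cv2,numpy as np
im=np.load("top0.npz")["img"][130:310,310:450,::-1]
im=cv2.convertScaleAbs(cv2.resize(im[:,:],None,fx=4.4,fy=3.3333 and 4.4,interpolation=cv2.INTER_CUBIC)[:600*2],alpha=1.6)
cv2.imwrite("pics/topc.png",cv2.resize(im,None,fx=600/im.shape[0],fy=600/im.shape[0])); print(600/180)
E
cat > h.py <<'E'
import cv2,numpy as np
def ray(c,uv):
    K=c["K"];k1=float(c["k1"]);d=(np.array(uv,float)-K[:2,2])/K[0,0]
    s=d.copy()
    for _ in range(20): s=d/(1+k1*(s@s))
    P=c["pose"]; return P[:3,3],P[:3,:3]@np.array([s[0],-s[1],-1])
def onz(c,uv,z):
    o,d=ray(c,uv); return o+d*(z-o[2])/d[2]
def proj(c,p):
    P=c["pose"];q=P[:3,:3].T@(np.array(p)-P[:3,3]);s=np.array([q[0],-q[1]])/-q[2]
    return s*(1+float(c["k1"])*(s@s))*c["K"][0,0]+c["K"][:2,2]
E
```

```text
3.3333333333333335
```

View pics/topc.png

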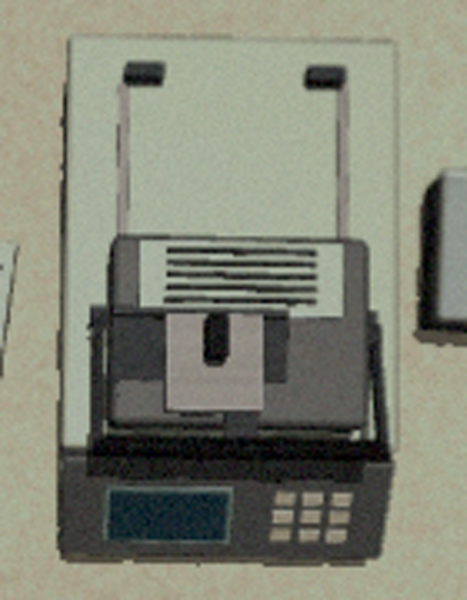

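The crop shows the deck's rear corners at (70,37) and (396,42), its front edge at (62,446) to (393,450), and the grip at about (216,335). Next I'll fit the frame.

Run:
```python
from h import *
c=np.load("top0.npz")
f=lambda u,v:(310+(u+.5)/3.3333-.5,130+(v+.5)/3.3333-.5)
M=[(.2,.13,.125,70,37),(.2,-.13,.125,396,42),(-.125,.13,.125,62,446),(-.125,-.13,.125,393,452)]
L=np.array([m[:2] for m in M]);W=np.array([onz(c,f(m[3],m[4]),m[2])[:2] for m in M])
U=W-W.mean(0);V=L-L.mean(0)
yaw=np.arctan2((V[:,0]*U[:,1]-V[:,1]*U[:,0]).sum(),(V*U).sum())
R=np.array([[np.cos(yaw),-np.sin(yaw)],[np.sin(yaw),np.cos(yaw)]]);t=W.mean(0)-R@L.mean(0)
print(yaw,t,(W-(L@R.T+t)).round(4).tolist()); np.savez("fr.npz",R=R,t=t,yaw=yaw)
g=onz(c,f(216,322),.2385)[:2]; print("grip loc",R.T@(g-t))
for n,p in dict(grip=(-.049,.020,.2385),gripmax=(-.049,.056,.2385),bar=(-.126,0,.202),pivot=(-.04,0,.162),cf=(-.11,0,.16),barrear=(.003,0,.247)).items():
    w=np.r_[R@np.array(p[:2])+t,p[2]]; print(n,w.round(4), ((proj(c,w)-[310,130])*3.3333).round(0))
```

```text
-0.035604994068022845 [ 0.57296619 -0.08334299] [[-0.0037, -0.0029], [-0.0017, 0.0022], [0.0024, -0.0032], [0.0029, 0.0038]]
grip loc [-0.03876411  0.0203577 ]
grip [ 0.5247 -0.0616  0.2385] [215. 335.]
gripmax [ 0.526  -0.0256  0.2385] [164. 334.]
bar [ 0.447  -0.0789  0.202 ] [237. 448.]
pivot [ 0.533  -0.0819  0.162 ] [233. 335.]
cf [ 0.463  -0.0794  0.16  ] [232. 429.]
barrear [ 0.576  -0.0834  0.247 ] [246. 261.]
```

>>> apply_moves --pt "255 0 0 4 0 0 0" --pt "255 0 0 4 0 0 0" --pt "255 2.1 -4.2 2 0 0 0.08" --pt "255 2.1 -4.2 0 0 0 0.08" --pt "255 2.1 -4.2 0 0 0 0.08" --pt "255 2.1 -4.2 0 0 0 0.08" --pt "255 2.1 -4.2 0 0 0 0.056" --pt "255 2.1 -4.2 0 0 0 0" --pt "255 2.1 -4.2 0 0 0 0" --pt "255 2.1 -4.2 0 0 0 0" --grip_force 20

```text
time_s: 1.1
ee_pos: [0.388, 0.167, 0.33]
eef_rot: [-3.142, -0.0, 3.106]
force: [1.0, 0.4, -0.1]
grip_width: 0.0168
grip_force: 0.0
```

>>> apply_moves --pt "255 2.1 -4.2 0 0 0 0" --pt "255 2.1 -4.2 0 0 0 0" --pt "255 2.1 -4.2 0 0 0 0" --pt "255 2.1 -4.2 0 0 0 0" --pt "255 2.1 -4.2 0 0 0 0" --pt "255 2.1 -4.2 0 0 0 0" --pt "255 0 0 0 0 0 0" --pt "255 0 0 0 0 0 0"

```text
time_s: 1.9
ee_pos: [0.5137, -0.0837, 0.3293]
eef_rot: [3.141, -0.001, 3.104]
force: [0.1, 0.9, -0.0]
grip_width: 0.0005
grip_force: 0.0
```

Run:
```python
from station import ctrl
from h import *
from scipy.spatial.transform import Rotation as Ro
o=ctrl.get_obs();c=ctrl.camera("wrist")
T=np.eye(4);T[:3,:3]=Ro.from_euler("xyz",o["eef_rot"]).as_matrix();T[:3,3]=o["ee_pos"]
d=dict(K=c["K"],k1=c["k1"],pose=T@c["hand_eye"],img=c["img"]);np.savez("w0.npz",**d)
cv2.imwrite("pics/w0.png",cv2.convertScaleAbs(c["img"][:,:,::-1],alpha=1.5))
f=np.load("fr.npz")
for n,p in dict(grip=(-.049,.020,.2385),bar=(-.126,0,.202),barL=(-.126,.107,.202),barR=(-.126,-.107,.202),dl=(.2,.13,.125),dr=(.2,-.13,.125)).items():
    print(n,proj(d,np.r_[f["R"]@np.array(p[:2])+f["t"],p[2]]).round(0))
```

```text
grip [355. 270.]
bar [322. 139.]
barL [487. 139.]
barR [158. 140.]
dl [446. 455.]
dr [198. 455.]
```

View pics/w0.png

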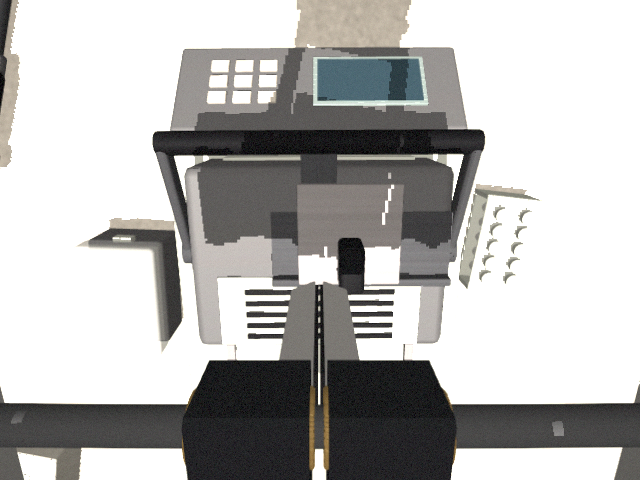

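The wrist view shows the bar from (155,141) to (484,141) and the grip top near (351,260). Both are within about 2 mm of the prediction, so I'll go down on the grip's -y side and push.

>>> apply_moves --pt "255 0.9 -2.5 0 0 0 0" --pt "255 0 0 -3 0 0 0" --pt "255 0 0 -3 0 0 0" --pt "255 0 0 -1.5 0 0 0" --pt "255 0 0 -0.9 0 0 0" --pt "255 0 0 0 0 0 0"

```text
time_s: 2.55
ee_pos: [0.5224, -0.1072, 0.2457]
eef_rot: [3.141, -0.001, 3.107]
force: [0.8, 0.6, 0.5]
grip_width: 0.0003
grip_force: 0.0
```

>>> apply_moves --pt "255 0 1 0 0 0 0" --pt "255 0 1 0 0 0 0" --pt "255 0 1 0 0 0 0" --pt "255 0 0.8 0 0 0 0" --pt "255 0 0.5 0 0 0 0" --pt "255 0 0.5 0 0 0 0" --pt "255 0 0 0 0 0 0" --pt "255 0 0 0 0 0 0"

```text
time_s: 3.35
ee_pos: [0.5226, -0.06, 0.2458]
eef_rot: [3.141, -0.001, 3.106]
force: [0.7, 0.8, -0.2]
grip_width: 0.0004
grip_force: 0.0
```

>>> apply_moves --pt "255 0 0.4 0 0 0 0" --pt "255 0 0.4 0 0 0 0" --pt "255 0 0.3 0 0 0 0" --pt "255 0 0 0 0 0 0"

```text
time_s: 3.75
ee_pos: [0.5227, -0.0487, 0.246]
eef_rot: [3.141, -0.0, 3.106]
force: [-1.0, -0.1, 1.2]
grip_width: 0.0008
grip_force: 0.0
```

Run:
```python
from station import ctrl
import cv2,numpy as np
o=ctrl.get_obs();print(o["ee_pos"],o["force"])
c=ctrl.camera("wrist")["img"][:,:,::-1]
cv2.imwrite("pics/w1.png",cv2.convertScaleAbs(c,alpha=1.5))
```

```text
[ 0.52267194 -0.04871945  0.24598348] [-1.03712282 -0.13275997  1.15055414]
```

View pics/w1.png

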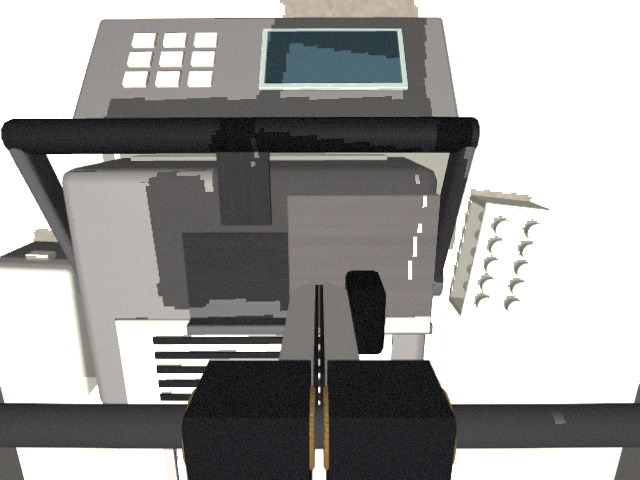

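The slide has moved: its edge is at x=288 and the tongue's edge at 270, so the tongue is clear. I'll push a little further to feel for the stop.

>>> apply_moves --pt "255 0 0.15 0 0 0 0" --pt "255 0 0 0 0 0 0"

```text
time_s: 4.0
ee_pos: [0.5227, -0.048, 0.2461]
eef_rot: [-3.141, -0.0, 3.106]
force: [0.0, -3.6, -0.5]
grip_width: 0.0002
grip_force: 2.2
```

>>> apply_moves --pt "255 0 0.15 0 0 0 0" --pt "255 0 0 0 0 0 0"

```text
time_s: 4.2
ee_pos: [0.5227, -0.0477, 0.2461]
eef_rot: [-3.138, 0.0, 3.105]
force: [-0.0, -14.4, 0.4]
grip_width: 0.0006
grip_force: 6.7
```

>>> apply_moves --pt "255 0 -1.5 0 0 0 0" --pt "255 0 -1 4 0 0 0" --pt "255 -3 -1.2 3 0 0 0" --pt "255 -4 -1.3 0 0 0 0" --pt "255 -4 -1.3 0 0 0 0" --pt "255 0 0 -4 0 0 0" --pt "255 0 0 -4 0 0 0" --pt "255 0 0 -2 0 0 0" --pt "255 0 0 0 0 0 0"

```text
time_s: 5.1
ee_pos: [0.4116, -0.1091, 0.214]
eef_rot: [3.14, -0.004, 3.105]
force: [0.1, -0.3, 0.7]
grip_width: 0.0003
grip_force: 0.0
```

>>> apply_moves --pt "255 1 0 0 0 0 0" --pt "255 0.9 0 0 0 0 0" --pt "255 0.7 0 0.9 0 0 0" --pt "255 0.7 0 1.1 0 0 0" --pt "255 0.9 0 0.9 0 0 0" --pt "255 0.9 0 0.8 0 0 0"

```text
time_s: 5.7
ee_pos: [0.4647, -0.1096, 0.2547]
eef_rot: [-3.14, 0.001, 3.106]
force: [-4.7, -3.7, 2.3]
grip_width: 0.0007
grip_force: 2.4
```

>>> apply_moves --pt "255 1.1 0 0.6 0 0 0" --pt "255 1.1 0 0.5 0 0 0" --pt "255 1.2 0 0.3 0 0 0" --pt "255 1.2 0 0.3 0 0 0"

```text
time_s: 6.1
ee_pos: [0.511, -0.1092, 0.2716]
eef_rot: [-3.141, 0.002, 3.106]
force: [-2.1, -1.1, 1.4]
grip_width: 0.0007
grip_force: 1.2
```

>>> apply_moves --pt "255 1.1 0 -0.2 0 0 0" --pt "255 1.1 0 -0.2 0 0 0" --pt "255 0.9 0 -0.3 0 0 0" --pt "255 0.9 0 -0.4 0 0 0" --pt "255 0.6 0 -0.3 0 0 0" --pt "255 0 0 0 0 0 0"

```text
time_s: 6.7
ee_pos: [0.5561, -0.109, 0.2551]
eef_rot: [3.141, -0.001, 3.106]
force: [-0.0, 0.6, 0.5]
grip_width: 0.0003
grip_force: 0.0
```

Run:
```python
from station import ctrl
import cv2
o=ctrl.get_obs();print(o["ee_pos"],o["force"])
a=ctrl.camera("scene")["img"][180:420,180:380,::-1]
cv2.imwrite("pics/s1.png",cv2.convertScaleAbs(cv2.resize(a,None,fx=2.5,fy=2.5),alpha=1.5))
```

```text
[ 0.5561011  -0.1090461   0.25510648] [-0.00692573  0.59294221  0.54194993]
```

View pics/s1.png

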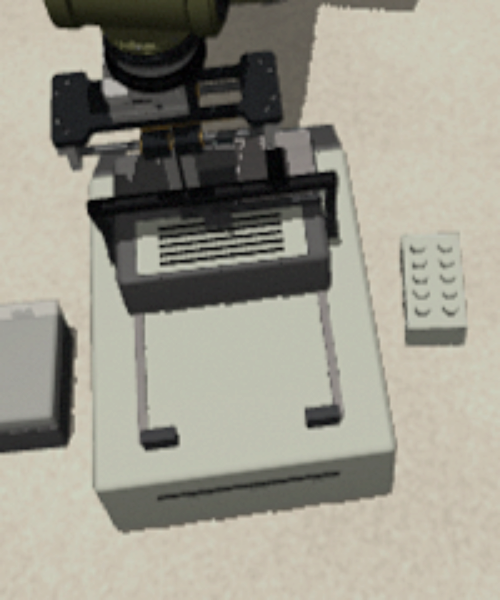

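The lever lies over to the rear, with the bar from about (95,205) to (335,180), and the cover is still shut. I'll nudge it to confirm the stop.

>>> apply_moves --pt "255 0.4 0 0 0 0 0" --pt "255 0.3 0 0 0 0 0" --pt "255 0 0 0 0 0 0"

```text
time_s: 7.05
ee_pos: [0.563, -0.1092, 0.2561]
eef_rot: [-3.142, 0.0, 3.106]
force: [0.2, 0.0, -0.4]
grip_width: 0.0007
grip_force: 0.0
```

>>> apply_moves --pt "255 -1 0 3 0 0 0" --pt "255 -2 0.7 3 0 0 0" --pt "255 -4 0.7 0 0 0 0" --pt "255 -4 0.7 0 0 0 0" --pt "255 -3.3 0.7 0 0 0 0" --pt "255 0 0 -4 0 0 0" --pt "255 0 0 -4 0 0 0" --pt "255 0 0 -3 0 0 0" --pt "255 0 0 -1.5 0 0 0" --pt "255 0 0 0 0 0 0"

```text
time_s: 8.05
ee_pos: [0.419, -0.0809, 0.1897]
eef_rot: [3.141, -0.003, 3.106]
force: [-0.3, -0.5, 0.8]
grip_width: 0.0008
grip_force: 0.0
```

>>> apply_moves --pt "255 1 0 0 0 0 0" --pt "255 0.8 0 0 0 0 0" --pt "255 0.5 0 0 0 0 0" --pt "255 0.5 0 0 0 0 0" --pt "255 0.7 0 0 0 0 0" --pt "255 0.8 0 0 0 0 0" --pt "255 0.8 -0.03 0 0 0 0" --pt "255 0.8 -0.03 0 0 0 0"

```text
time_s: 8.85
ee_pos: [0.479, -0.0817, 0.1911]
eef_rot: [3.141, -0.001, 3.106]
force: [-5.6, 1.5, 4.7]
grip_width: 0.0005
grip_force: 3.0
```

>>> apply_moves --pt "255 1 -0.03 0 0 0 0" --pt "255 1 -0.04 0 0 0 0" --pt "255 1 -0.03 0 0 0 0" --pt "255 1 -0.04 0 0 0 0" --pt "255 1 -0.03 0 0 0 0" --pt "255 1 -0.04 0 0 0 0" --pt "255 1 -0.03 0 0 0 0" --pt "255 1 -0.04 0 0 0 0" --pt "255 0.6 -0.03 0 0 0 0" --pt "255 0.4 0 0 0 0 0"

```text
time_s: 9.85
ee_pos: [0.569, -0.0847, 0.1909]
eef_rot: [3.141, -0.001, 3.106]
force: [-6.2, 0.2, 3.4]
grip_width: 0.0006
grip_force: 2.8
```

>>> apply_moves --pt "255 0.3 0 0 0 0 0" --pt "255 0.3 0 0 0 0 0" --pt "255 0.2 0 0 0 0 0" --pt "255 0 0 0 0 0 0"

```text
time_s: 10.25
ee_pos: [0.5769, -0.0849, 0.1909]
eef_rot: [-3.141, -0.0, 3.106]
force: [-0.8, -0.1, -0.0]
grip_width: 0.0006
grip_force: 0.6
```

Now creep on until the stop is felt.

>>> apply_moves --pt "255 0.2 0 0 0 0 0" --pt "255 0.2 0 0 0 0 0" --pt "255 0 0 0 0 0 0"

```text
time_s: 10.55
ee_pos: [0.5792, -0.085, 0.1909]
eef_rot: [-3.141, -0.005, 3.106]
force: [-18.7, -1.1, 9.5]
grip_width: 0.0001
grip_force: 9.4
```

>>> apply_moves --pt "255 0.2 0 0 0 0 0" --pt "255 0.1 0 0 0 0 0" --pt "255 0 0 0 0 0 0"

```text
time_s: 10.85
ee_pos: [0.5794, -0.085, 0.1909]
eef_rot: [3.142, -0.013, 3.106]
force: [-47.2, -0.3, 20.6]
grip_width: 0.0002
grip_force: 23.6
```

At the stop. Retreat.

>>> apply_moves --pt "255 -0.8 0 0 0 0 0" --pt "255 -3 0 0 0 0 0" --pt "255 -3 0 2 0 0 0" --pt "255 -3 0 4 0 0 0" --pt "255 -4 0 4 0 0 0" --pt "255 -3 0 4 0 0 0" --pt "255 0 4 0 0 0 0" --pt "255 0 4 0 0 0 0" --pt "255 0 4 0 0 0 0" --pt "255 0 0 0 0 0 0"

```text
time_s: 11.85
ee_pos: [0.4203, 0.0384, 0.3267]
eef_rot: [3.141, 0.001, 3.11]
force: [0.0, -0.7, 0.1]
grip_width: 0.0004
grip_force: 0.0
```

Run:
```python
from station import ctrl
import cv2
o=ctrl.get_obs();print(o["ee_pos"],o["force"])
a=ctrl.camera("scene")["img"][180:420,180:380,::-1]
cv2.imwrite("pics/s2.png",cv2.convertScaleAbs(cv2.resize(a,None,fx=2.5,fy=2.5),alpha=1.5))
```

```text
[0.42030177 0.0384276  0.32667176] [ 0.0474038  -0.7037444   0.12600873]
```

View pics/s2.png

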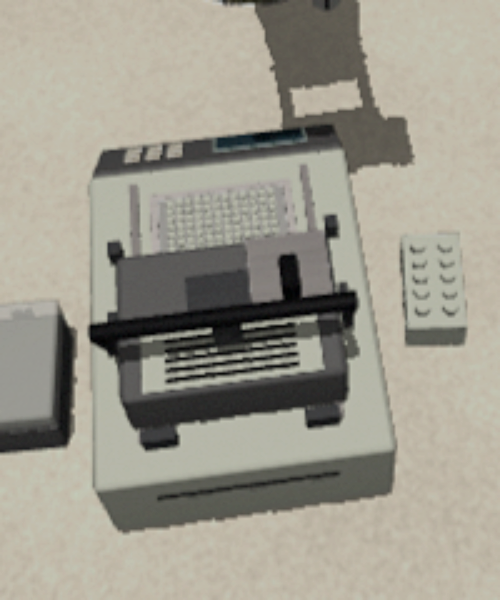

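The cover is back against its stop blocks near (160,437) and (323,415). The tray lies open at about (225,215), the lever is over, the lock is aside, and the arm is clear.

```bash
python3 -c "
from station import ctrl
print(ctrl.hand_in())"
```

```text
the job is handed in; nothing more can be done
None
```

The thermal cycler is open for unloading and the job is handed in at about 12 s of the 51 s allowed: lock slid to its stop, lever swung over to the back, cover fully back, and the arm clear of the machine; the hand-in returned no verdict.

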